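# Stop the inking slab rocking

### The job

One corner of the inking slab rocks on its posts. Press down on the slab's corners with the shut fingertips to find the one that gives, then press the red shim tab just in front of that corner down flat so that the slab sits firm and level, and come away. Leave the other three tabs up, pick nothing up, and do not shift the slab or disturb the things around it.

Things in the scene. Friction and masses are not known exactly. Their poses are not given: they have to be found in the camera images.
- slab: loose plain grey aluminium inking slab, 0.9 kg, black ink film in the middle: plate 165 (x) x 146 (y) x 12 mm thick, with a lug 40 x 45 mm sticking out sideways at each of four corners (236 mm over the lugs). Origin: centre of its underside, 36 mm above the table; z up, -x its near side. Each lug lies on a steel post on a fixed plywood board; three posts are firm, one (any corner, looks the same) is sprung
- corner_near_left (a point): point on the slab's top over the post of its near left lug (near/far along the slab's x, left = its +y), 48 mm above the table: the place to press. A firm corner gives under 1 mm; the rocking one dips 5 mm under 2 to 3 N, stops there, and springs back when let go
- corner_near_right (a point): point on the slab's top over the post of its near right lug (near/far along the slab's x, left = its +y), 48 mm above the table: the place to press. A firm corner gives under 1 mm; the rocking one dips 5 mm under 2 to 3 N, stops there, and springs back when let go
- corner_far_left (a point): point on the slab's top over the post of its far left lug (near/far along the slab's x, left = its +y), 48 mm above the table: the place to press. A firm corner gives under 1 mm; the rocking one dips 5 mm under 2 to 3 N, stops there, and springs back when let go
- corner_far_right (a point): point on the slab's top over the post of its far right lug (near/far along the slab's x, left = its +y), 48 mm above the table: the place to press. A firm corner gives under 1 mm; the rocking one dips 5 mm under 2 to 3 N, stops there, and springs back when let go
- tab_a_pad (a point): where to press red shim tab a (34 x 30 x 5 mm): middle of its upper face, 26 mm from its hinge. The tab points to the slab's -x from a hinge before one lug, free end tipped up 20 degrees. Corners of tabs a-d change: a tab's own corner point lies 58 mm from it along the slab's +x. Point about 35 mm above the table raised, 26.5 mm flat (and 2 mm further to -x)
- tab_a (a joint): hinge of red tab a, rad: 0 fully up (starts 0 to 0.05), 0.35 flat (end stop). Stiff, about 8 N at the pad; stays where left. Pressed down, it raises a steel nose under its lug: at the rocking corner, flat just meets the level slab and holds it firm; at a firm corner it would jack the slab 5 mm out of level
- tab_b_pad (a point): where to press red shim tab b (34 x 30 x 5 mm): middle of its upper face, 26 mm from its hinge. The tab points to the slab's -x from a hinge before one lug, free end tipped up 20 degrees. Corners of tabs a-d change: a tab's own corner point lies 58 mm from it along the slab's +x. Point about 35 mm above the table raised, 26.5 mm flat (and 2 mm further to -x)
- tab_b (a joint): hinge of red tab b, rad: 0 fully up (starts 0 to 0.05), 0.35 flat (end stop). Stiff, about 8 N at the pad; stays where left. Pressed down, it raises a steel nose under its lug: at the rocking corner, flat just meets the level slab and holds it firm; at a firm corner it would jack the slab 5 mm out of level
- tab_c_pad (a point): where to press red shim tab c (34 x 30 x 5 mm): middle of its upper face, 26 mm from its hinge. The tab points to the slab's -x from a hinge before one lug, free end tipped up 20 degrees. Corners of tabs a-d change: a tab's own corner point lies 58 mm from it along the slab's +x. Point about 35 mm above the table raised, 26.5 mm flat (and 2 mm further to -x)
- tab_c (a joint): hinge of red tab c, rad: 0 fully up (starts 0 to 0.05), 0.35 flat (end stop). Stiff, about 8 N at the pad; stays where left. Pressed down, it raises a steel nose under its lug: at the rocking corner, flat just meets the level slab and holds it firm; at a firm corner it would jack the slab 5 mm out of level
- tab_d_pad (a point): where to press red shim tab d (34 x 30 x 5 mm): middle of its upper face, 26 mm from its hinge. The tab points to the slab's -x from a hinge before one lug, free end tipped up 20 degrees. Corners of tabs a-d change: a tab's own corner point lies 58 mm from it along the slab's +x. Point about 35 mm above the table raised, 26.5 mm flat (and 2 mm further to -x)
- tab_d (a joint): hinge of red tab d, rad: 0 fully up (starts 0 to 0.05), 0.35 flat (end stop). Stiff, about 8 N at the pad; stays where left. Pressed down, it raises a steel nose under its lug: at the rocking corner, flat just meets the level slab and holds it firm; at a firm corner it would jack the slab 5 mm out of level
- blue_bottle: bystander: square blue ink bottle with black cap, 46 x 46 x 62 mm, loose, right of the slab; origin at centre of its underside
- eraser: bystander: white block eraser 19 x 45 x 11 mm, loose, left of the slab; origin at centre of its underside
- tube: bystander: red and white paint tube 46 x 146 x 30 mm, loose, on the right of the table; origin at centre of its underside

How it is judged:
On the way, in this order (a step that is already met when the one before it is completed fails the run):
1. the rocking corner is pressed down with the fingers, all tabs still up (angle between slab's own z axis and vertical above 0.02 rad and contact force between the fingers and slab above 1 N and value of joint each of tab_a, tab_b, tab_c, tab_d below 0.12 rad), for 0.1 s.
2. one tab is flat, the other three still up, and the slab is level (((value of joint tab_a above 0.29 rad and value of joint each of tab_b, tab_c, tab_d below 0.12 rad) or (value of joint tab_b above 0.29 rad and value of joint each of tab_a, tab_c, tab_d below 0.12 rad) or (value of joint tab_c above 0.29 rad and value of joint each of tab_a, tab_b, tab_d below 0.12 rad) or (value of joint tab_d above 0.29 rad and value of joint each of tab_a, tab_b, tab_c below 0.12 rad)) and angle between slab's own z axis and vertical below 0.01 rad and distance of slab from where it was at the start of the episode below 0.01 m), for 0.2 s.
At the end, for the whole second after the job is handed in: One tab is flat (joint above 0.29 rad) and the other three are up (below 0.12 rad), and the slab is level within 0.010 rad (only the rocking corner's tab leaves it so), at rest and within 10 mm of where it was (all of step 2 and linear speed of slab below 0.02 m/s); the robot touches nothing.
It fails at once if the tab of a firm corner is pressed, jacking the slab out of level (value of joint any of tab_a, tab_b, tab_c, tab_d above 0.25 rad and angle between slab's own z axis and vertical above 0.016 rad).
It fails at once if the slab is lifted, or shifted by more than 20 mm (height (world z) of slab above 0.046 m or distance of slab from where it was at the start of the episode above 0.02 m).
It fails at once if the bottle, eraser or tube is moved by more than 20 mm or lifted (distance of any of blue_bottle, eraser, tube from where it was at the start of the episode above 0.02 m).
It also fails if it takes over 48 s, if anything falls off the work surface, if the arm or the gripper's body presses on something with over 40 N, if the wrist force passes 120 N, or if a joint passes its speed limit or range.

### The arm

A 6-joint arm with a two-finger parallel gripper is mounted at the origin on a cart in front of the work surface, level with it; the furniture and walls round the work are solid. World frame = base frame: x ahead of the robot, y to its left, z up, the work surface at z = 0. Lengths are in m, angles in rad, forces in N, time in s.
With the tool pointing down it reaches from about 0.425 to 0.95 m from the base axis. Payload 3.5 kg.
Tool frame: the origin (TCP) lies midway between the tips of the shut fingers; the grasp point (between the pads) lies 19 mm behind it; z points along the fingers, y is the line along which they close (so a half turn about z gives the same grasp; the last joint's range is limited). The gripper opens to 85 mm and grips with 20 to 120 N. Pads are 22 mm wide; open, the fingers measure 114 mm over their backs; the gripper's body (76 mm by 85 mm) begins 54 mm behind the grasp point. The pads swing forward as they close: fully open they stand 13 mm farther back than shut.
Start: joints at [1.136, 0.286, 1.577, -0, 1.279, -0.15], TCP at [0.19, 0.648, 0.231] pointing down, gripper open.
Joint ranges: [-2.77, 2.77], [-0.9, 2.22], [0.21, 2.48], [-1.53, 4.67], [0.24, 2.81], [-2.84, 2.84]. Speed limits (rad/s): [2.79, 2.79, 3.14, 3.14, 3.14, 3.14].

### API

Orientations are given as a unit quaternion [x, y, z, w].
In Python, from plant import get_state, read_camera, ctrl gives the robot as it stands.
- The arm moves only by the shell command python3 -m crank 'ROWS' [FORCE]. ROWS is JSON, a list of rows, each a list of 3 entries, a list of its own where there are three numbers: the shift along the tool's x, y, z in mm, then the turn about the tool's z in degrees, then the closure in counts, from 0 (fully open) to 255 (shut). In form: [[[tx, ty, tz], yaw, claw], ...]. A call has 1 to 10 rows; each row is the pose to reach, as a shift and turn from the pose commanded when the call began, along the tool's axes at that moment; what a row does not reach only later rows make up. A row lasts 1/10 s, in which the tool goes at most 50 mm and 8.59 degrees, less where a joint would pass 70% of its speed; a pose out of reach is approached as far as the arm can. A call with a gripper value outside its range is refused whole. The fingers move at their own pace and stop on an object; FORCE is the grip in N (left out, the last holds). Time passes only in rows, so rows that repeat a pose let the fingers close. It gives the time, the measured TCP pose, the force, the opening and the grip force at its end, in the units of the state.
- get_state(): the state, without advancing time (a new reading comes with each control period).
- read_camera(name): name is "side" or "top"; returns a dict with "frame" (420x560x3 uint8, blue, green, red), "range_z" (420x560 float32, m along the optical axis (not along the pixel's ray), 0 where there is no reading), "vfov" (degrees; the focal length in pixels is half the picture's height over the tangent of half this angle, whatever the lens; pixels are square), "cx", "cy" (the principal point, pixels), "origin" and "orientation" of the camera in the world. Camera axes: x right, y down, z forward; pixel columns grow to the right and rows downward; lengths in m; the calibration is good to about 2 mm. A picture is of the moment at which its call begins.
- ctrl.sign_off(): hands the job in; it is judged then, once.
The state is a dict: "time": time; "qpos": joint angles; "dq": joint speeds; "joint_efforts": joint torques, N m; "eef_pos": TCP position; "tcp_rot": TCP orientation; "contact_force": force on the tool from outside, world axes, zero at the start; "wrist_torque": the same for the moment, N m; "opening": opening from 0.0 (shut) to 1.0 (fully open); "finger_force": force on a finger pad.
Only numpy, scipy, OpenCV 4.12 (cv2) and the standard library are available. Lean on these libraries where they do the work, as an engineer would, in place of code of your own. Each camera call takes 0.05 s, during which the arm holds its last target. There are 200 camera calls.

## Working session

There is one attempt and no reset: what is moved stays moved. The work goes in short steps, Python scripts to look and compute and a shell command to move; the robot and the scene stay as the last step left them, time stands still between calls to the robot, and variables do not carry over. Pictures are saved under pics/ and viewed, at most 10 in all, crops included, and the job is handed in when it is done.

```bash
mkdir -p pics; cat > h.py <<'E'
import numpy as np, cv2
from scipy.spatial.transform import Rotation as R
from plant import get_state, read_camera
def snap(n):
    c=read_camera(n); np.savez(f'{n}.npz',**c); return c
def load(n): return np.load(f'{n}.npz')
def cloud(c):
    h,w=c['range_z'].shape; f=h/2/np.tan(np.radians(float(c['vfov']))/2)
    v,u=np.mgrid[:h,:w]; z=c['range_z']
    p=np.stack([(u-c['cx'])/f*z,(v-c['cy'])/f*z,z],-1)
    return p@R.from_quat(c['orientation']).as_matrix().T+c['origin']
def delta(target,yaw=None):
    s=get_state(); r=R.from_quat(s['tcp_rot'])
    return (r.inv().apply(np.array(target)-s['eef_pos'])*1000).round(1)
E
python3 - <<'E'
from h import *
for n in('top','side'):
    c=snap(n); cv2.imwrite(f'pics/{n}0.png',c['frame']); print(n,c['origin'],c['orientation'],c['vfov'])
s=get_state(); print(s); print(R.from_quat(s['tcp_rot']).as_matrix().round(3))
E
```

```text
top [ 0.3972089  -0.18340562  0.94373683] [-0.70164008  0.70894217 -0.04728809  0.0535353 ] 52.998868114586756
side [0.25694474 0.62019338 0.85142033] [-0.16552684  0.89797781 -0.40290835  0.0624627 ] 43.42216957551186
{'time': 0.1, 'qpos': array([ 1.13600951e+00,  2.87105223e-01,  1.57804696e+00, -1.67604288e-05,
        1.27860307e+00, -1.50006337e-01]), 'dq': array([ 0.00105878, -0.00134042, -0.00316562,  0.00047956,  0.00191823,
        0.00154573]), 'joint_efforts': array([ 7.88710950e-04, -4.07295549e+01, -2.93697345e+01, -1.13089009e-04,
        3.35922014e-03, -6.93361443e-06]), 'eef_pos': array([0.18936234, 0.64726731, 0.23005787]), 'tcp_rot': array([ 1.41907088e-01,  9.89879391e-01, -1.03772089e-03, -3.04001576e-04]), 'contact_force': array([0.86598327, 0.43176822, 0.22287523]), 'wrist_torque': array([ 0.00743005,  0.03387176, -0.01071166]), 'finger_force': 0.0, 'opening': 0.9986452493396686}
[[-0.96   0.281 -0.001]
 [ 0.281  0.96  -0.002]
 [ 0.    -0.002 -1.   ]]
```

View pics/top0.png

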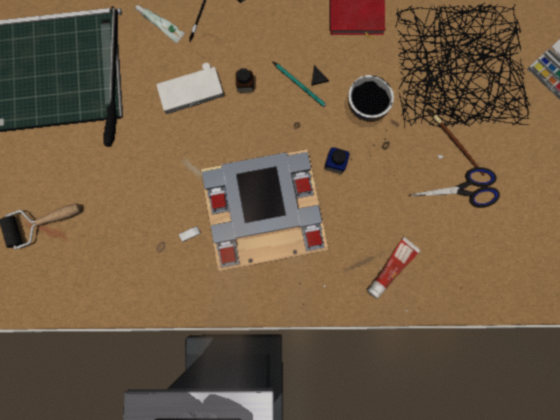

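View pics/side0.png

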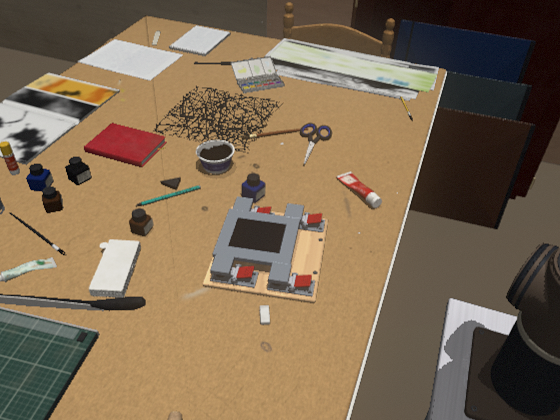

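The top picture shows the slab at about (262,195), with red tabs at (218,202), (303,186), (228,255) and (314,237). The bottle is at (337,160), the eraser at (189,234) and the tube at (393,268). Next I fit the slab's pose from the depth.

```bash
python3 - <<'E'
from h import *
for n in('top','side'):
    c=load(n); P=cloud(c); F=c['frame'].astype(int)
    roi=(P[...,0]>.3)&(P[...,0]<.9)&(abs(P[...,1]+.15)<.3)&(c['range_z']>0)
    m=roi&(P[...,2]>.043)&(P[...,2]<.054)
    k,l,st,_=cv2.connectedComponentsWithStats(m.astype(np.uint8)); i=1+np.argmax(st[1:,4]); m=l==i
    r=cv2.minAreaRect((P[m][:,:2]*1000).astype(np.float32)); print(n,m.sum(),'z',np.median(P[m][:,2]),r, P[m].mean(0))
    red=roi&(F[...,2]>90)&(F[...,1]<60)&(F[...,0]<60)&(P[...,2]<.06)&(P[...,2]>.015)
    k,l,st,_=cv2.connectedComponentsWithStats(red.astype(np.uint8))
    for i in range(1,k):
        if st[i,4]>40: print('red',st[i,4],P[l==i].mean(0).round(4), P[l==i].min(0).round(3),P[l==i].max(0).round(3))
    tb=roi&(abs(P[...,2])<.004); print('table z',np.median(P[roi&(abs(P[...,2])<.01)][:,2]))
c=load('top');cv2.imwrite('pics/crop.png',cv2.resize(c['frame'][130:290,160:360],None,fx=4,fy=3.75,interpolation=2)[:600])
E
```

```text
top 6576 z 0.049197535537350734 ((565.7437133789062, -138.8865966796875), (167.70286560058594, 235.7836456298828), 10.239945411682129) [ 0.56412675 -0.13907687  0.04921027]
red 174 [ 0.5888 -0.2317  0.0343] [ 0.573 -0.249  0.016] [ 0.608 -0.215  0.041]
red 168 [ 0.5554 -0.0449  0.0342] [ 0.539 -0.059  0.016] [ 0.572 -0.029  0.042]
red 180 [ 0.4714 -0.2535  0.0347] [ 0.456 -0.271  0.015] [ 0.489 -0.239  0.042]
red 217 [ 0.3949 -0.4141  0.0238] [ 0.368 -0.444  0.015] [ 0.423 -0.386  0.033]
table z 0.001235336070871007
side 4832 z 0.04910167724765446 ((566.578369140625, -138.31260681152344), (168.09934997558594, 242.1461639404297), 10.316781997680664) [ 0.56334544 -0.1284055   0.04903996]
red 42 [ 0.388  -0.3959  0.0239] [ 0.374 -0.408  0.015] [ 0.415 -0.385  0.033]
red 56 [ 0.5899 -0.2311  0.0349] [ 0.575 -0.242  0.028] [ 0.606 -0.223  0.042]
red 103 [ 0.4733 -0.2465  0.034 ] [ 0.456 -0.263  0.021] [ 0.489 -0.233  0.041]
red 157 [ 0.5566 -0.0397  0.0338] [ 0.541 -0.057  0.026] [ 0.573 -0.026  0.041]
red 122 [ 0.4386 -0.0603  0.0329] [ 0.422 -0.076  0.015] [ 0.456 -0.047  0.04 ]
table z 0.001094156766371368
```

View pics/crop.png

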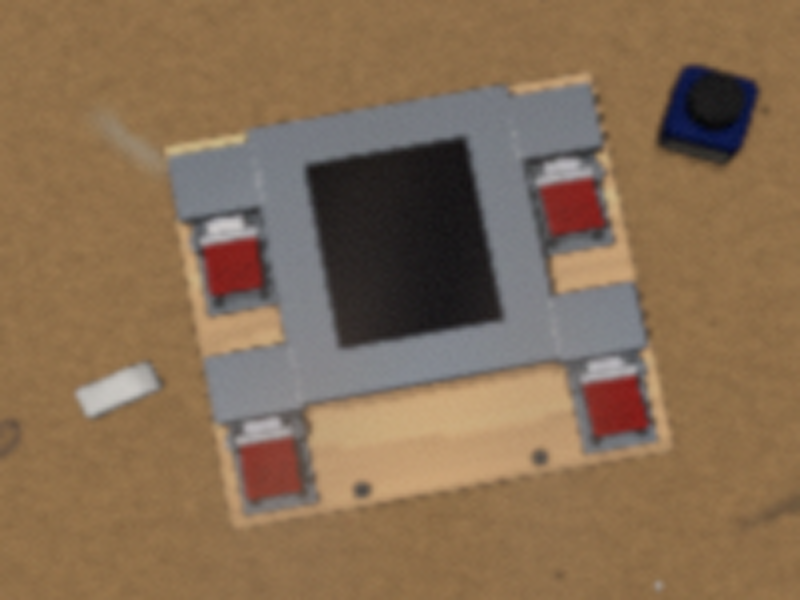

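The crop shows all four lugs and raised tabs clearly, and the slab's yaw of about +10.3° agrees with the line through the right-hand tabs. The slab's centre is about (0.566, -0.1385). I'll start with the far left corner.

```bash
cat >> h.py <<'E'
C=np.array([.566,-.1385]); A=np.radians(10.25); M=np.array([[np.cos(A),-np.sin(A)],[np.sin(A),np.cos(A)]])
def corner(a,b,dx=0): return C+M@np.array([a*.0605+dx,b*.0955])
E
python3 - <<'E'
from h import *
s=get_state(); r=R.from_quat(s['tcp_rot'])
for n,a,b in(('FL',1,1),('FR',1,-1),('NL',-1,1),('NR',-1,-1)):
    print(n,corner(a,b).round(4),'tab',corner(a,b,-.058).round(4),delta([*corner(a,b),.075]))
E
```

```text
FL [ 0.6085 -0.0338] tab [ 0.5515 -0.0441] [-593.7 -535.5  156. ]
FR [ 0.6425 -0.2217] tab [ 0.5855 -0.232 ] [-679.1 -706.3  156.4]
NL [ 0.4895 -0.0553] tab [ 0.4324 -0.0656] [-485.4 -589.6  156.2]
NR [ 0.5235 -0.2432] tab [ 0.4664 -0.2536] [-570.9 -760.4  156.5]
```

```bash
python3 -m crank '[[[-594,-535,100],-26.5,255],[[-594,-535,100],-26.5,255],[[-594,-535,100],-26.5,255],[[-594,-535,100],-26.5,255],[[-594,-535,100],-26.5,255],[[-594,-535,100],-26.5,255],[[-594,-535,100],-26.5,255],[[-594,-535,100],-26.5,255],[[-594,-535,100],-26.5,255],[[-594,-535,100],-26.5,255]]' 20
python3 - <<'E'
from h import *
print(delta([*corner(1,1),.075]),R.from_quat(get_state()['tcp_rot']).as_matrix()[:,1])
E
```

```text
time: 1.1
eef_pos: [0.4496, 0.2252, 0.169]
tcp_rot: [-0.089, 0.996, 0.0, -0.0]
contact_force: [-0.0, 0.6, 0.0]
opening: 0.002
finger_force: 0.0
[-110.6 -283.    94. ] [-1.76844101e-01  9.84238872e-01  7.90387479e-05]
```

```bash
python3 -m crank '[[[-110,-283,94],0,255],[[-110,-283,94],0,255],[[-110,-283,94],0,255],[[-110,-283,94],0,255],[[-110,-283,94],0,255],[[-110,-283,94],0,255],[[-110,-283,94],0,255],[[-110,-283,94],0,255],[[-110,-283,94],0,255],[[-110,-283,94],0,255]]'
python3 - <<'E'
from h import *
print(get_state()['eef_pos'],delta([*corner(1,1),.05]))
E
```

```text
time: 2.1
eef_pos: [0.607, -0.0305, 0.0758]
tcp_rot: [-0.09, 0.996, 0.0, -0.0]
contact_force: [-1.0, 0.4, -0.8]
opening: 0.006
finger_force: 0.0
[ 0.60695003 -0.03051281  0.07579111] [-1.  -3.5 25.8]
```

```bash
python3 -m crank '[[[-1,-2,10],0,255],[[-1,-2,20],0,255],[[-1,-2,25],0,255],[[-1,-2,25],0,255],[[-1,-2,26],0,255],[[-1,-2,27],0,255],[[-1,-2,28],0,255],[[-1,-2,28],0,255],[[-1,-2,28],0,255]]'
```

```text
time: 3.0
eef_pos: [0.6093, -0.0339, 0.0481]
tcp_rot: [-0.089, 0.996, -0.0, 0.0]
contact_force: [-0.6, 0.2, 1.7]
opening: 0.001
finger_force: 1.3
```

```bash
python3 -m crank '[[[0,0,0.5],0,255],[[0,0,1],0,255],[[0,0,1.5],0,255],[[0,0,2],0,255],[[0,0,2],0,255]]'
```

```text
time: 3.5
eef_pos: [0.6093, -0.0339, 0.048]
tcp_rot: [-0.089, 0.996, -0.0, -0.0]
contact_force: [-5.1, 0.3, 12.3]
opening: 0.004
finger_force: 6.0
```

Far left is firm: 12 N and no dip. Next is far right.

```bash
python3 -m crank '[[[0,0,-15],0,255],[[0,0,-32],0,255],[[0,-48,-32],0,255],[[0,-96,-32],0,255],[[0,-144,-32],0,255],[[0,-191,-32],0,255],[[0,-191,-25],0,255],[[0,-191,-15],0,255],[[0,-191,-6],0,255],[[0,-191,-4],0,255]]'; python3 -m crank '[[[0,0,0],0,255],[[0,0,1],0,255],[[0,0,2],0,255],[[0,0,2],0,255]]'; python3 -m crank '[[[0,0,0.5],0,255],[[0,0,1],0,255],[[0,0,1.5],0,255],[[0,0,2],0,255],[[0,0,2],0,255]]'
```

```text
time: 4.5
eef_pos: [0.6413, -0.2197, 0.0474]
tcp_rot: [-0.09, 0.996, 0.001, -0.002]
contact_force: [-1.7, -0.0, 1.2]
opening: -0.007
finger_force: 1.0
time: 4.9
eef_pos: [0.6431, -0.2214, 0.048]
tcp_rot: [-0.089, 0.996, 0.0, 0.0]
contact_force: [-0.1, 0.7, 1.7]
opening: -0.0
finger_force: 0.7
time: 5.4
eef_pos: [0.6432, -0.2219, 0.0459]
tcp_rot: [-0.089, 0.996, -0.0, 0.001]
contact_force: [1.0, 0.5, 2.6]
opening: 0.001
finger_force: 1.5
```

It gives: 2 mm down at 2.6 N. I'll keep pressing to the stop and hold.

```bash
python3 -m crank '[[[0,0,0.5],0,255],[[0,0,1],0,255],[[0,0,1.5],0,255],[[0,0,2],0,255],[[0,0,2.5],0,255],[[0,0,3],0,255],[[0,0,3.5],0,255],[[0,0,3.7],0,255],[[0,0,3.7],0,255],[[0,0,3.7],0,255]]'
python3 - <<'E'
from h import *
c=snap('top'); P=cloud(c)
Q=(P[...,:2]-C)@M
m=(abs(Q[...,0])<.075)&(abs(Q[...,1])<.065)&(P[...,2]<.06)&(P[...,2]>.03)
A_=np.c_[Q[m],np.ones(m.sum())]; print('tilt',np.linalg.lstsq(A_,P[m][:,2],rcond=None)[0])
c=np.load('side.npz')
E
```

```text
time: 6.4
eef_pos: [0.6433, -0.222, 0.0434]
tcp_rot: [-0.089, 0.996, -0.0, 0.001]
contact_force: [0.5, 2.2, 8.5]
opening: 0.002
finger_force: 4.2
tilt [-0.03302967  0.03836886  0.05052222]
```

The slab tilts about 0.05 rad towards its far right, so that is the rocking corner. I'll lift, move 59 mm to its tab and press it.

```bash
python3 -m crank '[[[0,0,-15],0,255],[[0,0,-25],0,255],[[0,0,-25],0,255],[[30,0,-25],0,255],[[59,0,-25],0,255],[[59,0,-25],0,255],[[59,0,-15],0,255],[[59,0,-3],0,255],[[59,0,3],0,255],[[59,0,3],0,255]]'; python3 -m crank '[[[0,0,2],0,255],[[0,0,4],0,255],[[0,0,6],0,255],[[0,0,8],0,255],[[0,0,10],0,255],[[0,0,11],0,255],[[0,0,12],0,255],[[0,0,13],0,255],[[0,0,14],0,255],[[0,0,14],0,255]]'
```

```text
time: 7.45
eef_pos: [0.5844, -0.2317, 0.0371]
tcp_rot: [-0.089, 0.996, 0.001, -0.001]
contact_force: [-0.1, 0.5, 0.1]
opening: 0.003
finger_force: 0.0
time: 8.45
eef_pos: [0.5844, -0.2327, 0.0265]
tcp_rot: [-0.089, 0.996, -0.0, -0.001]
contact_force: [-4.5, 0.1, 8.1]
opening: 0.001
finger_force: 3.9
```

```bash
python3 -m crank '[[[0,0,1],0,255],[[0,0,2],0,255],[[0,0,3],0,255],[[0,0,3],0,255],[[0,0,3],0,255]]'
```

```text
time: 8.95
eef_pos: [0.5845, -0.2328, 0.0263]
tcp_rot: [-0.089, 0.996, 0.0, -0.002]
contact_force: [-10.7, 2.4, 19.9]
opening: 0.002
finger_force: 10.1
```

The tab is hard on its end stop, at 0.0263 m under 20 N. I'll lift clear and check.

```bash
python3 -m crank '[[[0,0,-5],0,255],[[0,0,-30],0,255],[[0,0,-70],0,255],[[0,0,-110],0,255],[[0,0,-150],0,255],[[100,150,-150],0,255],[[100,150,-150],0,255],[[100,250,-150],0,255],[[100,250,-150],0,255],[[100,250,-150],0,255]]'; python3 -m crank '[[[0,0,0],0,255],[[0,100,0],0,255],[[0,150,0],0,255],[[0,200,0],0,255],[[0,200,0],0,255],[[0,200,0],0,255],[[0,200,0],0,255]]'
python3 - <<'E'
from h import *
c=snap('top'); P=cloud(c)
Q=(P[...,:2]-C)@M
m=(abs(Q[...,0])<.075)&(abs(Q[...,1])<.065)&(P[...,2]<.06)&(P[...,2]>.03)
A_=np.c_[Q[m],np.ones(m.sum())]; print('tilt',np.linalg.lstsq(A_,P[m][:,2],rcond=None)[0])
m=(abs(Q[...,0])<.1)&(abs(Q[...,1])<.14)&(P[...,2]>.043)&(P[...,2]<.054)
print(cv2.minAreaRect((P[m][:,:2]*1000).astype(np.float32)))
F=c['frame'].astype(int); red=(F[...,2]>F[...,1]+40)&(F[...,1]<70)
for n,a,b in(('FL',1,1),('FR',1,-1),('NL',-1,1),('NR',-1,-1)):
    t=np.array([a*.0605-.058,b*.0955]); k=red&(np.abs(Q-t).max(-1)<.015); p=P[k]; q=Q[k]
    print(n,k.sum(),'z',np.median(p[:,2]).round(4),'slope',np.polyfit(q[:,0],p[:,2],1)[0].round(3))
cv2.imwrite('pics/end.png',cv2.resize(c['frame'][130:290,160:360],None,fx=3,fy=3))
E
```

```text
time: 9.95
eef_pos: [0.4505, -0.0229, 0.1717]
tcp_rot: [-0.088, 0.996, 0.0, 0.0]
contact_force: [1.1, 0.6, 0.5]
opening: 0.005
finger_force: 0.0
time: 10.65
eef_pos: [0.4162, 0.1734, 0.1718]
tcp_rot: [-0.09, 0.996, -0.0, 0.0]
contact_force: [-0.1, -0.4, -0.1]
opening: -0.004
finger_force: 0.0
tilt [-0.0002456   0.00066577  0.04936343]
((565.7770385742188, -138.8473663330078), (167.81993103027344, 236.0947723388672), 10.28692626953125)
FL 144 z 0.0356 slope -0.232
FR 169 z 0.0278 slope 0.059
NL 135 z 0.0349 slope -0.292
NR 152 z 0.036 slope -0.275
```

View pics/end.png

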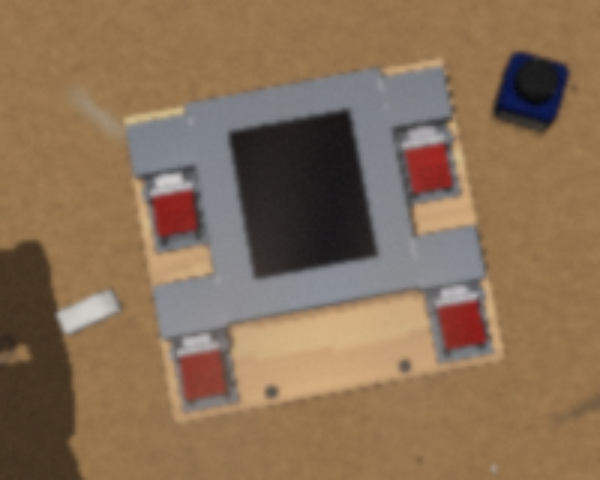

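The picture shows the slab, eraser and bottle where they were, and the far right tab (428,168) down. Depth gives that tab flat, the other three raised, and the slab level and unmoved. The arm is clear, so I'm handing it in.

```bash
python3 -c "
from plant import ctrl; print(ctrl.sign_off())"
```

```text
the job is handed in; nothing more can be done
None
```

The far right corner was the one that rocked: its tab is now pressed flat, the other three are up, the slab measures level and unmoved, and the job is handed in with the arm clear (no verdict was returned).

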